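# Close the lock ring of a drinks-line filter with a pin spanner

### The arm

A 6-joint arm with a two-finger parallel gripper is mounted at the origin on the work surface. World frame = base frame: x ahead of the robot, y to its left, z up, the work surface at z = 0. Lengths are in m, angles in rad, forces in N, time in s.
With the tool pointing down it reaches from about 0.325 to 0.775 m from the base axis. Payload 5.5 kg.
Tool frame: the origin (TCP) lies at the very end of the fingers, on their centre line; the grasp point (between the pads) lies grasp_offset behind it (grasp_offset is the distance from the TCP to the grasp point, in m); z points along the fingers, y is the direction in which the jaws open and shut (so a half turn about z gives the same grasp; the last joint's range is limited). The gripper opens to 85 mm and grips with 20 to 120 N. Pads are 22 mm wide; open, the fingers measure 114 mm over their backs; the gripper's body (76 mm by 85 mm) begins 54 mm behind the grasp point. The pads swing forward as they close: fully open they stand 13 mm farther back than shut.
Start: joints at [1.049, 0.091, 1.231, -0, 1.82, -0.057], TCP at [0.269, 0.536, 0.231] pointing down, gripper open.
Joint ranges: [-2.87, 2.87], [-0.86, 2.18], [0.17, 2.46], [-1.51, 4.65], [0.06, 2.69], [-2.65, 2.65]. Speed limits (rad/s): [2.57, 2.57, 3.01, 3.14, 3.14, 3.14].

### API

Orientations are given as a unit quaternion [w, x, y, z].
In Python, from workcell import read_state, read_camera, camera_info, finish_job, grasp_offset gives the robot as it stands. The module is installed in compiled form; this text tells all that it offers.
- The arm moves only by the shell command python3 -m jog 'ROWS' [OPENING]. ROWS is JSON, a list of rows, each a list of 6 numbers: the shift along the tool's x, y, z in mm, then the turn, a rotation vector about the tool's x, y, z in degrees. In form: [[dx, dy, dz, rx, ry, rz], ...]. A call has 1 to 8 rows; each row is the pose to reach, as a shift and turn from the pose measured when the call began, along the tool's axes at that moment; what a row does not reach only later rows make up. A row lasts 1/10 s, in which the tool goes at most 50 mm and 8.59 degrees, less where a joint would pass 70% of its speed; a pose out of reach is approached as far as the arm can. A call with a gripper value outside its range is refused whole. OPENING is the closure in counts, from 0 (fully open) to 255 (shut), set as the call begins (- or left out, the last holds). The fingers move at their own pace and stop on an object; the grip force is fixed at half the most. Time passes only in rows, so rows that repeat a pose let the fingers close. It gives the time, the measured TCP pose, the force and the opening at its end, in the units of the state.
- read_state(): the state, without advancing time (a new reading comes with each control period).
- read_camera(name): name is "side" or "top"; returns the picture (400x640x3 uint8, red, green, blue); there is no depth.
- camera_info(name): a dict with "camera_matrix" (3x3 intrinsics, pixels), "k1" (the pictures are not rectified: a ray, as slopes to the right and down, at radius r is drawn at 1 + k1 r^2 times it, then the intrinsics apply), "camera_from_world" (4x4, takes a point from world to camera coordinates). Camera axes: x right, y down, z forward; pixel columns grow to the right and rows downward; lengths in m; the calibration is good to about 2 mm. A picture is of the moment at which its call begins. camera_info takes no time and is no camera call.
- finish_job(): hands the job in, once; it reports no verdict.
The state is a dict: "t": time; "joint_positions": joint angles; "qvel": joint speeds; "joint_efforts": joint torques, N m; "ee_pos": TCP position; "eef_rot": TCP orientation; "wrist_force": force on the tool from outside, world axes, zero at the start; "torque": the same for the moment, N m; "width": opening from 0.0 (shut) to 1.0 (fully open).
Only numpy, scipy, OpenCV 4.12 (cv2) and the standard library are available. Lean on these libraries where they do the work, as an engineer would, in place of code of your own. Each camera call takes 0.05 s, during which the arm holds its last target.

### The job

Take the two-pin spanner from its wooden rest, feel both of its pins fully into two opposite holes of the brass lock ring on the filter housing, and turn the ring clockwise with it until it comes up against its closed stop (the red mark meets the green one), without forcing it: press and turn gently. Then lift the spanner out, put it back in the slot of its rest, standing as it was, and let go, leaving the bottle, can and spare seal alone.

Things in the scene. Friction and masses are not known exactly. Their poses are not given: they have to be found in the camera images.
- spanner_grip (a point): Centre of the spanner's red grip block: 30 mm along its x, 20 along y (pinch across y), 52 high. Below is a steel bar 84 (x) by 26 by 10 mm, its underside 36 mm below this point. Two 8 mm pins, tips tapered to 5.6 mm, stand out 10 mm below the bar at x = +32 and -32 mm (tips 46 mm below this point). Loose, 175 to 350 g. A half turn about z is the same spanner.
- rest_slot (a point): Mouth centre of the slot in the fixed wooden rest (120 x 64 x 30 mm, top 30 mm above the table). Slot: 78 mm along the rest's x, 14 mm along y, 18 mm deep. The spanner starts with both pins in it, bar along the rest's x and flat on the rest, grip centre 36 mm above this point; it goes back the same way, either way round.
- ring_centre (a point): On the vertical axis of the filter housing, level with the brass lock ring's top face (95 mm above the table). Yaw is the cradle's, not the ring's. With both pins home the spanner's bar lies on the ring, grip centre 36 mm above this point. The ring drags at 0.35 N m, so pins slid over its face at 5 to 8 N do not turn it. The cover inside the ring lies 3 mm below the ring's top.
- cradle: Grey fixed cradle of the filter housing, origin at the centre of its underside: base 150 x 150 x 10 mm, collar 112 mm wide and 42 mm high, two pipe stubs along its y out to 86 mm, 41 mm high. The steel bowl with the ring stands firmly in it at ANY turn, which is not reported: the bearing of the ring's holes is not known from poses, look or feel for them.
- lock_ring (a joint): Turn of the brass lock ring (96 mm wide), rad, growing clockwise seen from above; 0 loose, 0.9 closed stop, where its red rim mark meets the green mark on the bowl. Starts at 0 to 0.3; stays where left. Six round holes, every 60 degrees on a 64 mm diameter circle, 11 mm wide, 14 mm deep, chamfered 1 mm. The value does not tell the holes' bearing.
- half_bottle: Bystander: small green glass bottle, upright, 58 mm in diameter, 190 mm tall; origin at the centre of its underside.
- can: Bystander: blue can, upright, 66 mm in diameter, 115 mm tall; origin at the centre of its underside.
- spare_seal: Bystander: black rubber seal ring lying flat, 88 mm outer diameter, 8 mm thick; origin at the centre of its underside.
Things that resemble listed ones, but are neither listed nor needed, are in the scene too. Several things look just like the cradle: the one meant starts farthest to the robot's right.

How it is judged:
By the outcome, as a careful person would: the job done as asked, in the order asked, and still so for the second after the job is handed in, with the robot touching nothing.
It also fails if it takes over 72 s, if anything falls off the work surface, if the arm or the gripper's body presses on something with over 40 N, if the wrist force passes 120 N, or if a joint passes its speed limit or range.

## Working session

There is one attempt and no reset: what is moved stays moved. The work goes in short steps, Python scripts to look and compute and a shell command to move; the robot and the scene stay as the last step left them, time stands still between calls to the robot, and variables do not carry over. Pictures are saved under pics/ and viewed, and the job is handed in when it is done.

```bash
mkdir -p pics
python3 - <<'E'
from workcell import *
import cv2
print(read_state()); print(grasp_offset)
for n in("side","top"):
    i=camera_info(n);print(n,i)
    cv2.imwrite(f"pics/{n}0.png",read_camera(n)[:,:,::-1])
E
```

```text
{'t': 0.0, 'joint_positions': array([ 1.04931274e+00,  9.18725845e-02,  1.23191385e+00, -5.04632168e-06,
        1.81979759e+00, -5.66697845e-02]), 'qvel': array([-2.56839374e-05,  1.76122458e-04, -9.25402550e-04,  4.27794065e-04,
        7.19681843e-04,  2.53778689e-04]), 'joint_efforts': array([-6.53404222e-04, -4.58731627e+01, -4.18030250e+01, -1.49378284e-04,
        1.15247842e-02, -1.63149502e-05]), 'ee_pos': array([0.26879626, 0.53609822, 0.23012686]), 'eef_rot': array([-2.81492228e-04,  2.30320870e-01,  9.73114230e-01, -9.55066850e-04]), 'wrist_force': array([ 0.61481689, -0.28787341,  0.45617565]), 'torque': array([-0.03824413,  0.01107296,  0.03725934]), 'width': 1.0008201332638618}
0.0187
side {'camera_matrix': array([[484.54394022,   0.        , 322.07463383],
       [  0.        , 484.54394022, 195.14243613],
       [  0.        ,   0.        ,   1.        ]]), 'k1': -0.12538806264018115, 'camera_from_world': array([[ 0.9422033 , -0.33449069, -0.01920733, -0.58817473],
       [-0.26471804, -0.70807442, -0.6546411 ,  0.22552194],
       [ 0.20537114,  0.62188953, -0.75569578,  1.10804565],
       [ 0.        ,  0.        ,  0.        ,  1.        ]])}
top {'camera_matrix': array([[466.42148151,   0.        , 317.08981477],
       [  0.        , 466.42148151, 198.12826275],
       [  0.        ,   0.        ,   1.        ]]), 'k1': -0.08004416013578829, 'camera_from_world': array([[-2.81353973e-02, -9.99602715e-01, -1.67674982e-03,
         3.25795700e-02],
       [-9.98536718e-01,  2.81828119e-02, -4.61535763e-02,
         6.15825396e-01],
       [ 4.61824957e-02,  3.75747055e-04, -9.98932949e-01,
         1.42519274e+00],
       [ 0.00000000e+00,  0.00000000e+00,  0.00000000e+00,
         1.00000000e+00]])}
```

View pics/top0.png

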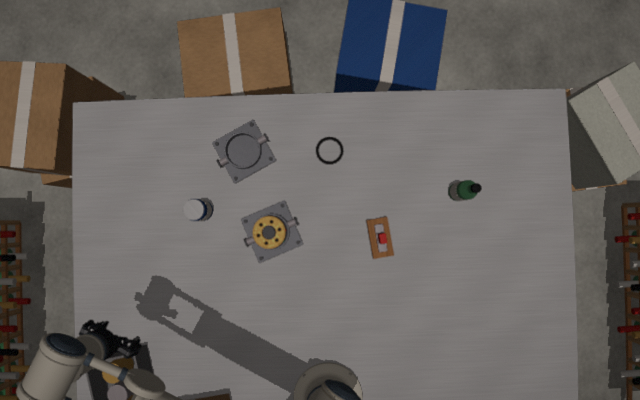

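View pics/side0.png

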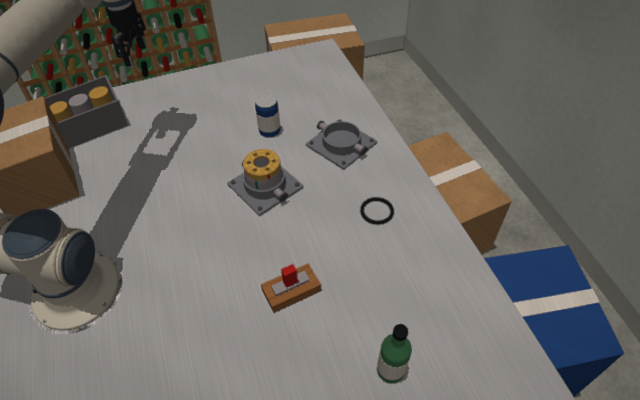

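The top view shows the ring at about (269,232), the rest with the spanner at (380,237), an empty decoy cradle at (244,151), the can at (198,209), the bottle at (466,190) and the seal at (329,151). Next I'll enlarge crops.

```bash
cat > h.py <<'E'
from workcell import *
import numpy as np, cv2
def proj(n,P):
    i=camera_info(n);P=np.atleast_2d(P);c=P@i["camera_from_world"][:3,:3].T+i["camera_from_world"][:3,3]
    s=c[:,:2]/c[:,2:];s=s*(1+i["k1"]*(s**2).sum(1,keepdims=True));K=i["camera_matrix"]
    return s@K[:2,:2].T+K[:2,2]
def back(n,uv,z):
    i=camera_info(n);K=i["camera_matrix"];d=(np.array(uv,float)-K[:2,2])/[K[0,0],K[1,1]];s=d.copy()
    for _ in range(20): s=d/(1+i["k1"]*(s@s))
    T=i["camera_from_world"];R=T[:3,:3];o=-R.T@T[:3,3];r=R.T@np.array([s[0],s[1],1])
    return o+r*(z-o[2])/r[2]
def crop(n,im,c,w,h,k,out):
    x,y=c; x0=int(x-w/2);y0=int(y-h/2)
    a=cv2.resize(im[y0:y0+h,x0:x0+w],None,fx=k,fy=k,interpolation=cv2.INTER_CUBIC)
    for j in range(0,w,10): cv2.putText(a,str(x0+j),(j*k,9),0,.33,(0,255,255),1);cv2.line(a,(j*k,10),(j*k,15),(0,255,255),1)
    for j in range(0,h,10): cv2.putText(a,str(y0+j),(0,j*k+4),0,.33,(0,255,255),1);cv2.line(a,(22,j*k),(27,j*k),(0,255,255),1)
    cv2.imwrite(out,a)
E
python3 - <<'E'
from h import *
t=cv2.imread("pics/top0.png");s=cv2.imread("pics/side0.png")
crop("top",t,(272,232),70,70,8,"pics/tring.png")
crop("top",t,(380,237),50,50,11,"pics/trest.png")
crop("side",s,(265,175),80,80,7,"pics/sring.png")
crop("side",s,(291,286),70,60,9,"pics/srest.png")
E
```

```text
(no output)
```

View pics/tring.png

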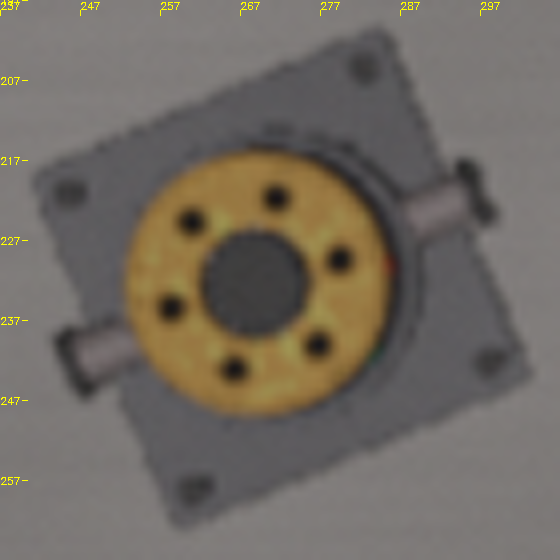

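View pics/trest.png

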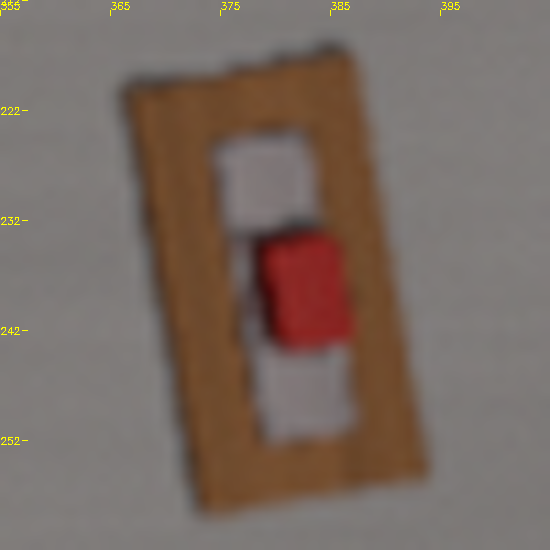

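View pics/sring.png

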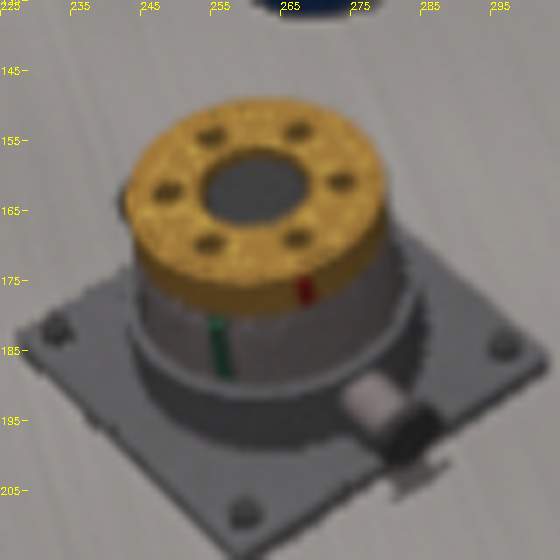

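View pics/srest.png

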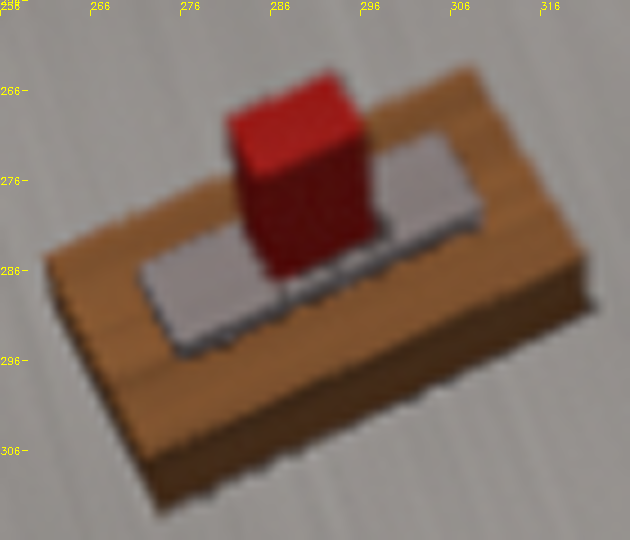

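Run:
```python
from h import *
def pts(n,l,x0,y0,k,z): return np.array([back(n,(x0+(x+.5)/k-.5,y0+(y+.5)/k-.5),z) for x,y in l])
def show(a,l):
    print(l,a[:,:2].round(4).tolist(),'mean',a.mean(0).round(4))
H=pts("top",[(191,222),(276,198),(340,259),(319,345),(235,369),(171,307)],237,197,8,.095);show(H,"top holes")
c=H.mean(0);d=H-c;print("r",np.hypot(d[:,0],d[:,1]),"ang",np.degrees(np.arctan2(d[:,1],d[:,0])))
G=pts("side",[(211,138),(298,132),(342,181),(298,238),(211,244),(167,192)],225,135,7,.095);show(G,"side holes")
c=G.mean(0);d=G-c;print("r",np.hypot(d[:,0],d[:,1]),"ang",np.degrees(np.arctan2(d[:,1],d[:,0])))
for n,l,x0,y0,k,z,nm in [("top",[(213,140),(310,135),(357,435),(262,442)],355,212,11,.04,"bar"),
 ("top",[(124,88),(352,48),(428,475),(202,512)],355,212,11,.03,"rest"),("top",[(256,238),(338,232),(353,336),(275,350)],355,212,11,.092,"grip"),
 ("side",[(138,262),(435,132),(481,210),(182,345)],256,256,9,.04,"bar"),("side",[(45,258),(475,66),(588,258),(155,458)],256,256,9,.03,"rest"),
 ("side",[(228,118),(333,72),(368,125),(258,178)],256,256,9,.092,"grip"),
 ("top",[(35,180),(385,28),(535,378),(185,528)],237,197,8,.01,"cradle")]:
    p=pts(n,l,x0,y0,k,z);show(p,n+nm)
    e=[(p[1]-p[0]),(p[2]-p[3]),(p[3]-p[0]),(p[2]-p[1])]
    print("  len",[round(float(np.hypot(*v[:2])),4) for v in e],"ang",[round(float(np.degrees(np.arctan2(v[1],v[0]))),1) for v in e])
for nm,u,v,z in(("red",306,292,.085),("green",222,348,.07)):
    p=pts("side",[(u,v)],225,135,7,z)[0];print(nm,p,np.degrees(np.arctan2(*(p-G.mean(0))[1::-1])))
for nm,uv,z in(("seal",(329.5,150.5),.008),("can",(203,209),.0),("bot",(457,190),.0)):print(nm,back("top",uv,z))
```

```text
top holes [[0.5412, 0.1821], [0.549, 0.1509], [0.5263, 0.1282], [0.4953, 0.1366], [0.4874, 0.1674], [0.5105, 0.1901]] mean [0.5183 0.1592 0.095 ]
r [0.0323665  0.03186358 0.0320469  0.03224616 0.03193131 0.03187048] ang [  44.99509371  -15.08996544  -75.57232233 -135.4733961   165.20911726
  104.12165233]
side holes [[0.5077, 0.1914], [0.539, 0.1828], [0.5474, 0.152], [0.5246, 0.1296], [0.4941, 0.1379], [0.4854, 0.1695]] mean [0.5164 0.1605 0.095 ]
r [0.03203177 0.03177054 0.03221119 0.03201514 0.03174785 0.03223062] ang [ 105.76500847   44.52690123  -15.30441288  -75.18372111 -134.49884861
  163.80091449]
topbar [[0.5313, -0.1545], [0.5319, -0.1813], [0.4491, -0.1915], [0.448, -0.1653]] mean [ 0.4901 -0.1731  0.04  ]
  len [0.0268, 0.0263, 0.0839, 0.0834] ang [-88.7, -87.6, -172.6, -172.9]
toprest [[0.5462, -0.1314], [0.5555, -0.1952], [0.4368, -0.2123], [0.4285, -0.1493]] mean [ 0.4918 -0.1721  0.03  ]
  len [0.0644, 0.0635, 0.1191, 0.12] ang [-81.7, -82.5, -171.4, -171.8]
topgrip [[0.5057, -0.1588], [0.5066, -0.1806], [0.479, -0.1837], [0.476, -0.1629]] mean [ 0.4918 -0.1715  0.09
[... 353 characters left out ...]
4893 -0.1732  0.03  ]
  len [0.12, 0.1177, 0.0637, 0.0638] ang [8.2, 8.1, -80.4, -82.5]
sidegrip [[0.4737, -0.1658], [0.5011, -0.162], [0.5045, -0.1791], [0.4757, -0.1842]] mean [ 0.4888 -0.1728  0.092 ]
  len [0.0276, 0.0293, 0.0185, 0.0174] ang [7.9, 10.0, -84.0, -78.9]
topcradle [[0.5585, 0.2528], [0.6135, 0.1157], [0.4769, 0.0613], [0.4228, 0.1978]] mean [0.5179 0.1569 0.01  ]
  len [0.1477, 0.1469, 0.1464, 0.1471] ang [-68.1, -68.4, -157.9, -158.3]
red [0.52170836 0.11207606 0.085     ] -83.71495245016229
green [0.48800271 0.11016041 0.07      ] -119.38433920332145
seal [ 0.76424783 -0.0276284   0.008     ]
can [0.59318175 0.37312797 0.        ]
bot [ 0.63030577 -0.42473763  0.        ]
```

```bash
cat >> h.py <<'E'
from scipy.spatial.transform import Rotation as Ro
def cur():
    s=read_state();q=s["eef_rot"];R=Ro.from_quat(np.r_[q[1:],q[0]]).as_matrix();return s,np.array(s["ee_pos"]),R
def Rd(yaw):
    a=np.radians(yaw);c,s=np.cos(a),np.sin(a);return np.array([[c,s,0],[s,-c,0],[0,0,-1.]])
def rel(p,yaw):
    s,p0,R=cur();Rt=Rd(yaw)
    print("t %.2f"%s["t"],"row",(R.T@(np.array(p)-p0)*1e3).round(1),np.degrees(Ro.from_matrix(R.T@Rt).as_rotvec()).round(2))
def stat():
    s,p,R=cur();print("t %.2f"%s["t"],"p",p.round(4),"yaw %.2f"%np.degrees(np.arctan2(R[1,0],R[0,0])),"tilt",np.degrees(R[:2,2]).round(2),"F",np.round(s["wrist_force"],2),"M",np.round(s["torque"],3),"w %.3f"%s["width"],"q",np.round(s["joint_positions"],3))
E
python3 -c "
from h import *
stat();rel((.490,-.1725,.16),8)"
```

```text
t 0.10 p [0.2688 0.5361 0.2302] yaw 153.37 tilt [-0.05 -0.09] F [-1.02  0.22  1.05] M [-0.023 -0.037 -0.019] w 1.004 q [ 1.049  0.092  1.232 -0.     1.82  -0.057]
t 0.10 row [-515.4 -534.2   71.1] [-5.0000e-02  1.3000e-01  1.4537e+02]
```

```bash
python3 -m jog '[[-515.4,-534.2,71,0,0.1,145.4],[-515.4,-534.2,71,0,0.1,145.4],[-515.4,-534.2,71,0,0.1,145.4],[-515.4,-534.2,71,0,0.1,145.4],[-515.4,-534.2,71,0,0.1,145.4],[-515.4,-534.2,71,0,0.1,145.4],[-515.4,-534.2,71,0,0.1,145.4],[-515.4,-534.2,71,0,0.1,145.4]]' 0; python3 -c "
from h import *
stat();rel((.490,-.1725,.16),8)"
```

```text
t: 0.9
ee_pos: [0.3874, 0.1543, 0.1927]
eef_rot: [0.0, 0.741, 0.671, -0.0]
wrist_force: [1.7, -0.3, -0.5]
width: 1.001
t 0.90 p [0.3874 0.1543 0.1927] yaw 84.29 tilt [-0.01 -0.02] F [ 1.74 -0.35 -0.52] M [-0.046 -0.032 -0.027] w 1.001 q [ 0.298 -0.414  1.751 -0.     1.805  0.397]
t 0.90 row [-315.   134.6   32.8] [1.000e-02 2.000e-02 7.629e+01]
```

```bash
python3 -m jog '[[-315,134.6,33,0,0,76.3],[-315,134.6,33,0,0,76.3],[-315,134.6,33,0,0,76.3],[-315,134.6,33,0,0,76.3],[-315,134.6,33,0,0,76.3],[-315,134.6,33,0,0,76.3],[-315,134.6,33,0,0,76.3],[-315,134.6,33,0,0,76.3]]' 0; python3 -c "
from h import *
stat();rel((.490,-.1725,.15),8)"
```

```text
t: 1.7
ee_pos: [0.4896, -0.1771, 0.1571]
eef_rot: [0.0, 0.991, 0.132, -0.002]
wrist_force: [-0.4, 1.4, -0.3]
width: 1.003
t 1.70 p [ 0.4896 -0.1771  0.1571] yaw 15.19 tilt [-0.22 -0.04] F [-0.4   1.44 -0.28] M [ 0.091 -0.036 -0.035] w 1.003 q [-0.411 -0.122  1.573 -0.002  1.694  0.894]
t 1.70 row [ 1.6 -4.4  7.1] [-0.01  0.23  7.19]
```

```bash
python3 -m jog '[[1.6,-4.4,7,0,0.2,7.2],[1.6,-4.4,7,0,0.2,7.2],[1.6,-4.4,7,0,0.2,7.2]]' 0; python3 -c "
from h import *
stat();rel((.490,-.1725,.048),8)
cv2.imwrite('pics/a.png',read_camera('side')[:,:,::-1])
s=cv2.imread('pics/a.png');crop('',s,(291,276),90,90,6,'pics/a1.png')"
```

```text
t: 2.0
ee_pos: [0.4897, -0.1723, 0.1497]
eef_rot: [-0.0, 0.997, 0.072, -0.001]
wrist_force: [-0.3, 0.6, 0.7]
width: 0.999
t 2.00 p [ 0.4897 -0.1723  0.1497] yaw 8.21 tilt [-0.09  0.03] F [-0.29  0.64  0.66] M [-0.027 -0.029  0.076] w 0.999 q [-0.404 -0.127  1.59  -0.     1.68   1.024]
t 2.00 row [  0.4   0.3 101.7] [-0.04  0.08  0.21]
```

View pics/a1.png

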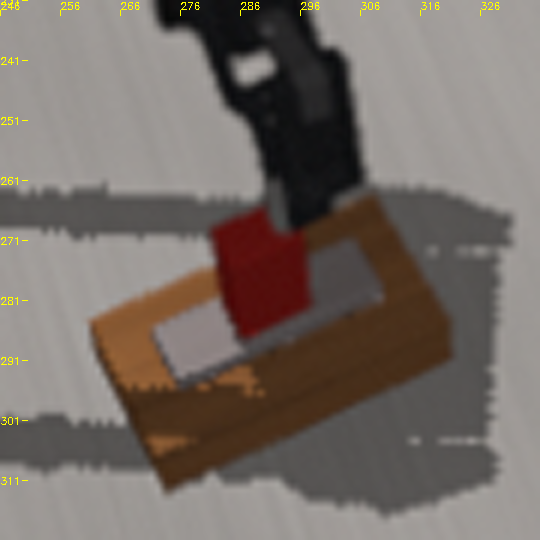

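The gripper is above the grip block (red block at about (290,276)). I'll descend.

```bash
python3 -m jog '[[0.3,0.2,50,0,0,-0.2],[0.3,0.2,85,0,0,-0.2],[0.3,0.2,101,0,0,-0.2],[0.3,0.2,101,0,0,-0.2],[0.3,0.2,101,0,0,-0.2]]' 0; python3 -c "
from h import *
stat()
cv2.imwrite('pics/b.png',read_camera('side')[:,:,::-1])
s=cv2.imread('pics/b.png');crop('',s,(291,276),90,90,6,'pics/b1.png')"
```

```text
t: 2.55
ee_pos: [0.491, -0.1725, 0.051]
eef_rot: [0.0, 0.997, 0.074, 0.001]
wrist_force: [0.8, -0.3, 0.8]
width: 0.998
t 2.55 p [ 0.491  -0.1725  0.051 ] yaw 8.46 tilt [ 0.08 -0.04] F [ 0.84 -0.26  0.85] M [-0.003 -0.031 -0.016] w 0.998 q [-0.403 -0.084  1.727 -0.     1.497  1.02 ]
```

View pics/b1.png

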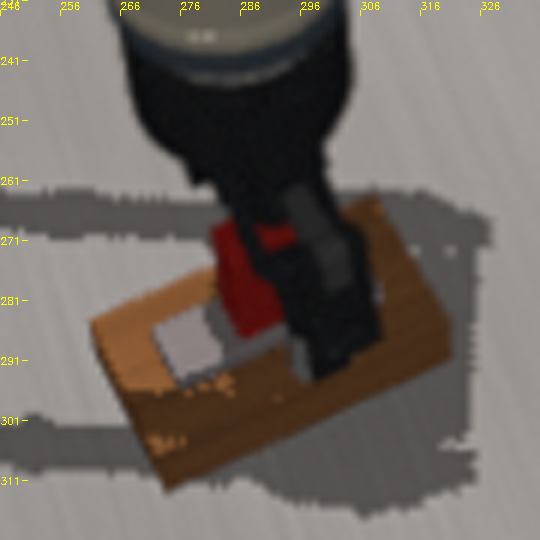

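```bash
python3 -c "
from h import *
print(proj('side',[(.491+.043*.147,-.1725-.043*.989,.064),(.491+.011*.147,-.1725-.011*.989,.051),(.4895,-.1725,.092)]))
print(proj('top',[(.4895,-.1725,.092)]))"
```

```text
[[299.14754294 290.89324154]
 [293.01072746 282.59229196]
 [288.83342557 269.01448887]]
[[382.68069292 238.60980459]]
```

```bash
python3 -m jog '[[0,0,0,0,0,0],[0,0,0,0,0,0],[0,0,0,0,0,0],[0,0,0,0,0,0],[0,0,0,0,0,0],[0,0,0,0,0,0]]' 255; python3 -c "
from h import *
stat()"
```

```text
t: 3.2
ee_pos: [0.4917, -0.1729, 0.0522]
eef_rot: [0.001, 0.997, 0.074, 0.002]
wrist_force: [-0.6, -0.1, 3.0]
width: 0.226
t 3.20 p [ 0.4917 -0.1729  0.0522] yaw 8.45 tilt [ 0.19 -0.09] F [-0.61 -0.06  3.04] M [-0.044  0.002  0.036] w 0.226 q [-0.403 -0.085  1.725 -0.     1.497  1.02 ]
```

```bash
python3 -m jog '[[0,0,0,0,0,0],[0,0,0,0,0,0],[0,0,-10,0,0,0],[0,0,-25,0,0,0],[0,0,-40,0,0,0],[0,0,-40,0,0,0]]' 255; python3 -c "
from h import *
stat();rel((.517,.160,.17),44.8)
cv2.imwrite('pics/c.png',read_camera('side')[:,:,::-1])
s=cv2.imread('pics/c.png');crop('',s,(291,266),90,90,6,'pics/c1.png')"
```

```text
t: 3.8
ee_pos: [0.4932, -0.1735, 0.0961]
eef_rot: [0.002, 0.997, 0.074, 0.004]
wrist_force: [0.9, -0.7, -2.0]
width: 0.228
t 3.80 p [ 0.4932 -0.1735  0.0961] yaw 8.45 tilt [ 0.5  -0.23] F [ 0.86 -0.73 -1.97] M [-0.036 -0.035  0.034] w 0.228 q [-0.403 -0.11   1.67  -0.     1.572  1.02 ]
t 3.80 row [  73.2 -326.   -75. ] [  0.44  -0.35 -36.35]
```

View pics/c1.png

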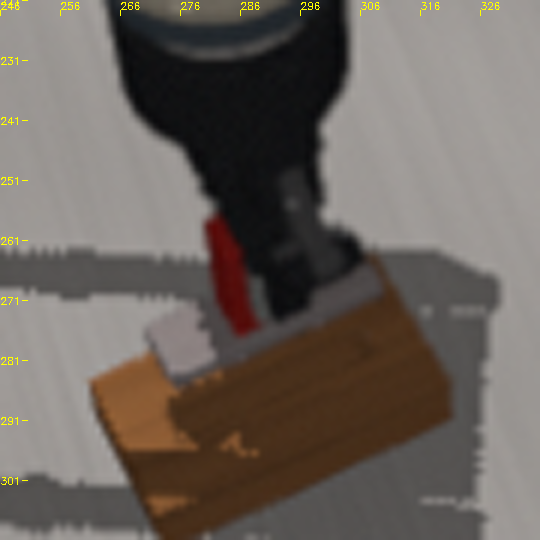

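```bash
python3 -m jog '[[0,0,-40,0.4,-0.3,0],[30,-140,-75,0.4,-0.3,-12],[40,-180,-75,0.4,-0.3,-20],[60,-260,-75,0.4,-0.3,-30],[73,-326,-75,0.4,-0.3,-36.3],[73,-326,-75,0.4,-0.3,-36.3],[73,-326,-75,0.4,-0.3,-36.3],[73,-326,-75,0.4,-0.3,-36.3]]' 255; python3 -c "
from h import *
stat();rel((.517,.160,.16),44.8)"
```

```text
t: 4.65
ee_pos: [0.5159, 0.1631, 0.1683]
eef_rot: [-0.001, 0.924, 0.382, -0.0]
wrist_force: [2.0, -0.5, -2.7]
width: 0.226
t 4.65 p [0.5159 0.1631 0.1683] yaw 44.86 tilt [-0.07  0.07] F [ 1.95 -0.51 -2.71] M [0.001 0.04  0.007] w 0.226 q [ 2.420e-01 -7.100e-02  1.505e+00  1.000e-03  1.708e+00  1.031e+00]
t 4.65 row [-1.4  3.   8.3] [-0.09  0.    0.06]
```

```bash
python3 -m jog '[[-1.4,3,8,0,0,0],[-1.4,3,8,0,0,0],[-1.4,3,8,0,0,0]]' 255; python3 -c "
from h import *
stat()
cv2.imwrite('pics/d.png',read_camera('side')[:,:,::-1])
cv2.imwrite('pics/dt.png',read_camera('top')[:,:,::-1])
s=cv2.imread('pics/d.png');crop('',s,(262,150),90,90,6,'pics/d1.png')
s=cv2.imread('pics/dt.png');crop('',s,(270,232),90,90,6,'pics/dt1.png')"
```

```text
t: 4.95
ee_pos: [0.5167, 0.159, 0.1594]
eef_rot: [-0.001, 0.925, 0.381, -0.001]
wrist_force: [0.3, -1.0, -2.4]
width: 0.23
t 4.95 p [0.5167 0.159  0.1594] yaw 44.81 tilt [-0.16  0.01] F [ 0.3  -0.96 -2.43] M [-0.007 -0.025 -0.039] w 0.230 q [ 2.350e-01 -6.900e-02  1.519e+00  1.000e-03  1.694e+00  1.024e+00]
```

View pics/d1.png

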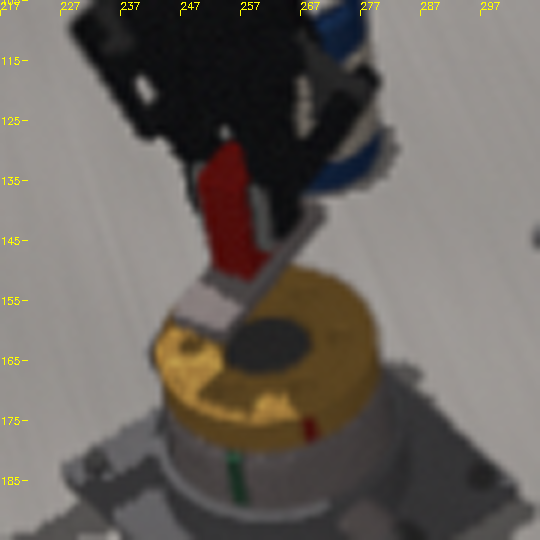

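View pics/dt1.png

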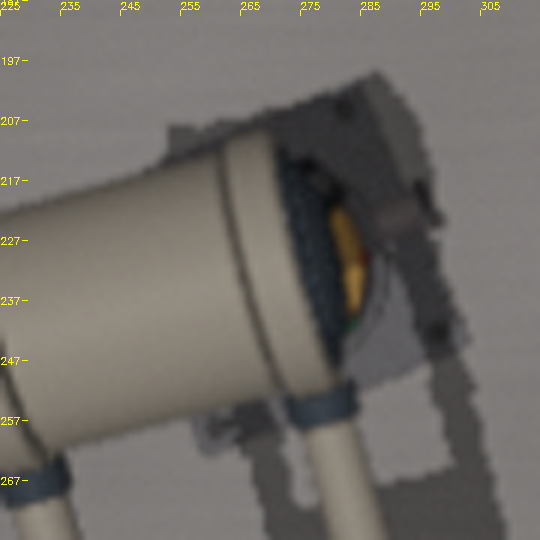

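```bash
python3 -c "
from h import *
s=cv2.imread('pics/d.png');crop('',s,(258,150),40,40,15,'pics/d2.png')
_,p,R=cur()
for dx in(-.003,0,.003):
  for h in(.0138,.0187):
    c=p+[0,0,h]
    print(dx,h,proj('side',[c+R@np.array([dx+a,b,.026]) for a,b in((-.042,-.013),(-.042,.013),(.042,.013))]+[c+R@np.array([dx+a,b,.036]) for a,b in((-.042,.013),(.042,.013))]).round(1).tolist())
"
```

```text
-0.003 0.0138 [[245.0, 156.7], [254.1, 159.8], [271.3, 138.4], [254.6, 162.7], [271.6, 141.3]]
-0.003 0.0187 [[244.7, 155.2], [253.9, 158.4], [271.1, 137.0], [254.4, 161.3], [271.5, 139.9]]
0 0.0138 [[245.7, 155.9], [254.7, 159.0], [271.9, 137.7], [255.2, 161.9], [272.2, 140.6]]
0 0.0187 [[245.4, 154.5], [254.5, 157.6], [271.7, 136.2], [255.0, 160.5], [272.0, 139.1]]
0.003 0.0138 [[246.3, 155.1], [255.4, 158.2], [272.4, 136.9], [255.9, 161.1], [272.8, 139.8]]
0.003 0.0187 [[246.0, 153.7], [255.1, 156.8], [272.3, 135.5], [255.6, 159.7], [272.6, 138.4]]
```

View pics/d2.png

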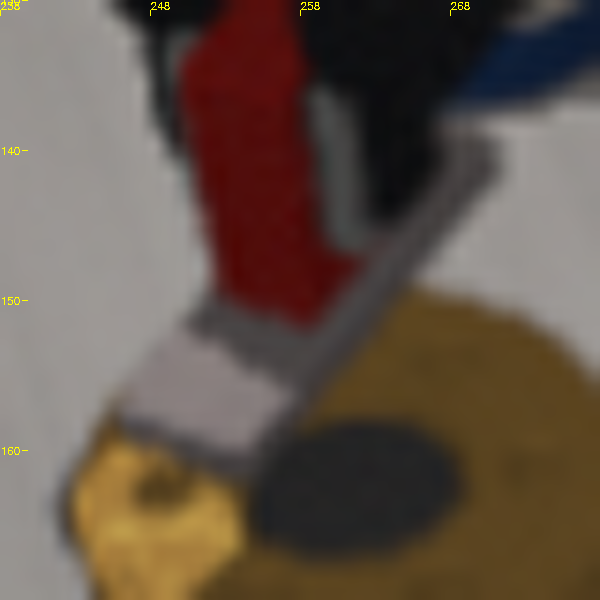

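```bash
python3 -c "
from h import *
from scipy.optimize import least_squares as ls
_,p,R=cur()
L=np.array([(-.042,-.013,.026),(-.042,.013,.026),(.042,.013,.026),(-.042,.013,.036),(.042,.013,.036)])
o=np.array([(245.5,156.5),(254.2,159.5),(270.2,138),(254.7,161.7),(271,141.2)])
f=lambda v:(proj('side',p+(L+v[:3])@R.T)-o).ravel()
r=ls(f,[0,0,-.0138]);print(r.x,r.fun.round(1))
Rz=lambda a:Ro.from_euler('z',a).as_matrix()
f=lambda v:(proj('side',p+(L@Rz(v[3]).T+v[:3])@R.T)-o).ravel()
r=ls(f,[0,0,-.0138,0]);print(r.x,r.fun.round(1))
"
```

```text
[ 0.02273546 -0.0197966   0.01539286] [-0.2 -0.4 -0.1 -0.4  0.5  0.5 -0.1  0.2  0.   0.1]
[ 0.01700402 -0.01580902  0.00880926 -0.02115772] [-0.2 -0.2  0.1 -0.3  0.2  0.2  0.1  0.4 -0.2 -0.1]
```

```bash
python3 -c "
from h import *
from scipy.optimize import least_squares as ls
_,p,R=cur()
L=np.array([(-.042,-.013,.026),(-.042,.013,.026),(.042,.013,.026),(-.042,.013,.036),(.042,.013,.036)])
o=np.array([(245.5,156.5),(254.2,159.5),(270.2,138),(254.7,161.7),(271,141.2)])
Rz=lambda a:Ro.from_euler('z',a).as_matrix()
for z in(-.012,-.0138,-.016):
  f=lambda v:(proj('side',p+(L+[v[0],v[1],z])@R.T)-o).ravel()
  r=ls(f,[0,0]);print(z,r.x*1e3,r.fun.round(1), p+R@[*r.x,z])
"
```

```text
-0.012 [-0.43411921 -2.37436803] [-0.6 -0.3 -0.3 -0.1  0.8  0.  -0.3  0.6  0.4 -0.3] [0.51512606 0.16010085 0.17228117]
-0.0138 [-1.95640566 -1.22959185] [-0.7 -0.2 -0.3 -0.1  0.9  0.  -0.3  0.6  0.4 -0.3] [0.51485305 0.15821464 0.17407992]
-0.016 [-3.81694339  0.16957066] [-0.7 -0.2 -0.3 -0.1  0.9 -0.  -0.3  0.6  0.5 -0.3] [0.5145194  0.15590929 0.17627841]
```

```bash
python3 -c "
from h import *
stat();rel((.5186,.1610,.132),44.8)"
```

```text
t 5.05 p [0.5171 0.1587 0.1603] yaw 44.75 tilt [-0.07  0.05] F [-0.45 -1.02 -1.63] M [-0.003 -0.004  0.02 ] w 0.226 q [ 2.340e-01 -7.000e-02  1.518e+00  1.000e-03  1.694e+00  1.024e+00]
t 5.05 row [ 2.7 -0.5 28.3] [-0.09  0.02 -0.05]
```

```bash
python3 -m jog '[[2.7,-0.5,15,0,0,0],[2.7,-0.5,28,0,0,0],[2.7,-0.5,28,0,0,0],[2.7,-0.5,28,0,0,0]]' 255; python3 -c "
from h import *
stat();rel((.5186,.1610,.124),44.8)"
```

```text
t: 5.45
ee_pos: [0.5181, 0.1606, 0.1311]
eef_rot: [-0.001, 0.925, 0.38, -0.001]
wrist_force: [0.1, -0.2, -1.3]
width: 0.224
t 5.45 p [0.5181 0.1606 0.1311] yaw 44.73 tilt [-0.19  0.02] F [ 0.1  -0.24 -1.29] M [0.037 0.021 0.017] w 0.224 q [ 2.370e-01 -5.800e-02  1.558e+00  1.000e-03  1.644e+00  1.028e+00]
t 5.45 row [0.6 0.1 7.1] [-0.15  0.12 -0.07]
```

```bash
python3 -m jog '[[0.4,0,1.5,0,0.1,0],[0.4,0,3,0,0.1,0],[0.4,0,4,0,0.1,0],[0.4,0,4,0,0.1,0]]' 255; python3 -c "
from h import *
stat()"; python3 -m jog '[[0,0,1,0,0,0],[0,0,2,0,0,0],[0,0,2,0,0,0]]' 255; python3 -c "
from h import *
stat()"
```

```text
t: 5.85
ee_pos: [0.5184, 0.161, 0.1271]
eef_rot: [-0.001, 0.925, 0.381, -0.001]
wrist_force: [-0.4, -0.8, -1.8]
width: 0.227
t 5.85 p [0.5184 0.161  0.1271] yaw 44.73 tilt [-0.11  0.09] F [-0.36 -0.76 -1.77] M [-0.047 -0.032  0.019] w 0.227 q [ 0.237 -0.057  1.565  0.002  1.636  1.027]
t: 6.15
ee_pos: [0.5183, 0.161, 0.1249]
eef_rot: [-0.001, 0.925, 0.381, -0.001]
wrist_force: [0.3, 0.7, -1.5]
width: 0.227
t 6.15 p [0.5183 0.161  0.1249] yaw 44.74 tilt [-0.13  0.09] F [ 0.28  0.69 -1.49] M [ 0.001 -0.018  0.011] w 0.227 q [ 0.237 -0.057  1.568  0.002  1.632  1.027]
```

```bash
python3 -m jog '[[0,0,1,0,0,0],[0,0,2,0,0,0],[0,0,2,0,0,0]]' 255; python3 -c "
from h import *
stat()"; python3 -m jog '[[0,0,1,0,0,0],[0,0,1.5,0,0,0],[0,0,1.5,0,0,0]]' 255; python3 -c "
from h import *
stat()
cv2.imwrite('pics/e.png',read_camera('side')[:,:,::-1])
s=cv2.imread('pics/e.png');crop('',s,(262,155),50,50,12,'pics/e1.png')"
```

```text
t: 6.45
ee_pos: [0.5182, 0.161, 0.1227]
eef_rot: [-0.001, 0.925, 0.381, -0.001]
wrist_force: [0.6, 0.6, -2.6]
width: 0.223
t 6.45 p [0.5182 0.161  0.1227] yaw 44.73 tilt [-0.15  0.08] F [ 0.61  0.63 -2.65] M [-0.05  -0.007  0.034] w 0.223 q [ 0.237 -0.056  1.571  0.002  1.628  1.027]
t: 6.75
ee_pos: [0.5181, 0.161, 0.1211]
eef_rot: [-0.001, 0.925, 0.381, -0.001]
wrist_force: [0.8, -0.3, -2.6]
width: 0.227
t 6.75 p [0.5181 0.161  0.1211] yaw 44.73 tilt [-0.16  0.08] F [ 0.82 -0.28 -2.59] M [ 0.016 -0.024  0.049] w 0.227 q [ 0.237 -0.055  1.573  0.002  1.626  1.027]
```

View pics/e1.png

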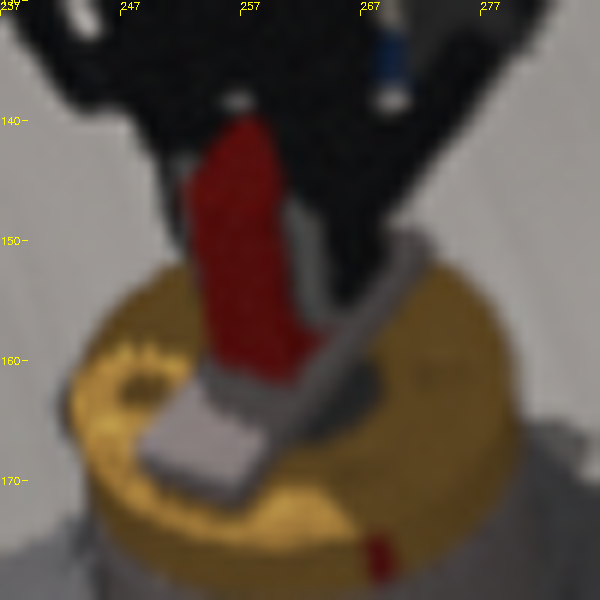

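The bar now sits just above the ring with no contact force, so the pins look to be entering the holes. I'll continue down.

```bash
python3 -m jog '[[0,0,1,0,0,0],[0,0,2,0,0,0],[0,0,2,0,0,0]]' 255; python3 -c "
from h import *
stat()"; python3 -m jog '[[0,0,1,0,0,0],[0,0,1.5,0,0,0],[0,0,1.5,0,0,0]]' 255; python3 -c "
from h import *
stat()"
```

```text
t: 7.1
ee_pos: [0.518, 0.1609, 0.1189]
eef_rot: [-0.001, 0.925, 0.381, -0.001]
wrist_force: [-0.0, 0.2, -2.2]
width: 0.225
t 7.10 p [0.518  0.1609 0.1189] yaw 44.73 tilt [-0.18  0.07] F [-0.04  0.2  -2.21] M [ 0.044 -0.047 -0.028] w 0.225 q [ 0.237 -0.054  1.577  0.002  1.622  1.027]
t: 7.4
ee_pos: [0.518, 0.1609, 0.1174]
eef_rot: [-0.001, 0.925, 0.381, -0.001]
wrist_force: [0.5, -0.1, -1.8]
width: 0.229
t 7.40 p [0.518  0.1609 0.1174] yaw 44.74 tilt [-0.18  0.08] F [ 0.46 -0.05 -1.83] M [ 0.014 -0.007 -0.022] w 0.229 q [ 0.237 -0.054  1.579  0.002  1.619  1.027]
```

```bash
python3 -m jog '[[0,0,0.5,0,0,0],[0,0,1,0,0,0],[0,0,1,0,0,0]]' 255; python3 -c "
from h import *
stat()"; python3 -m jog '[[0,0,0.5,0,0,0],[0,0,1,0,0,0],[0,0,1,0,0,0]]' 255; python3 -c "
from h import *
stat()
cv2.imwrite('pics/f.png',read_camera('side')[:,:,::-1])
s=cv2.imread('pics/f.png');crop('',s,(262,155),50,50,12,'pics/f1.png')"
```

```text
t: 7.7
ee_pos: [0.5181, 0.1609, 0.1172]
eef_rot: [-0.001, 0.925, 0.381, -0.001]
wrist_force: [-2.7, -1.9, 2.4]
width: 0.233
t 7.70 p [0.5181 0.1609 0.1172] yaw 44.73 tilt [-0.14  0.08] F [-2.74 -1.87  2.36] M [-0.097  0.421 -0.025] w 0.233 q [ 0.237 -0.054  1.58   0.002  1.618  1.027]
t: 8.0
ee_pos: [0.5182, 0.1609, 0.1172]
eef_rot: [-0.001, 0.925, 0.381, -0.0]
wrist_force: [-3.6, 0.2, 5.4]
width: 0.225
t 8.00 p [0.5182 0.1609 0.1172] yaw 44.73 tilt [-0.09  0.09] F [-3.62  0.24  5.37] M [-0.115  0.509 -0.003] w 0.225 q [ 0.237 -0.055  1.58   0.002  1.618  1.027]
```

View pics/f1.png

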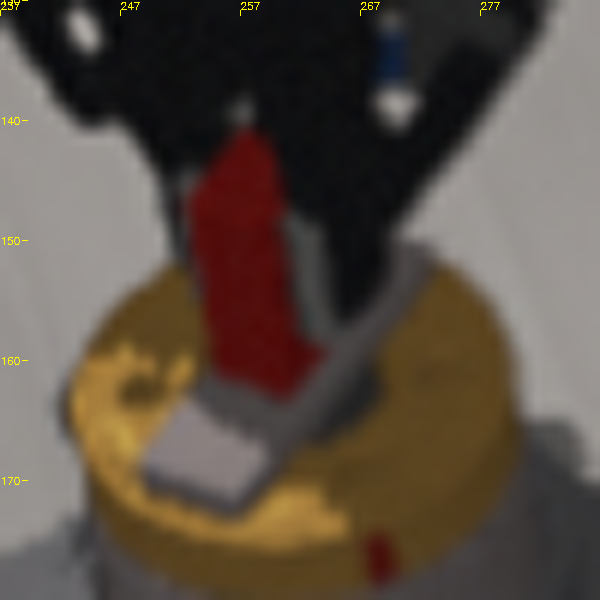

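Home: contact came at TCP z = 0.1172 as predicted, and the bar lies on the ring. I'll turn clockwise in steps.

```bash
python3 -m jog '[[0,0.1,0,0,0,2],[0,0.2,0,0,0,4],[0,0.3,0,0,0,6],[0,0.3,0,0,0,8],[0,0.3,0,0,0,8]]' 255; python3 -c "
from h import *
stat()"
```

```text
t: 8.55
ee_pos: [0.5186, 0.1609, 0.1172]
eef_rot: [-0.001, 0.949, 0.315, -0.0]
wrist_force: [-0.7, 0.5, 0.6]
width: 0.225
t 8.55 p [0.5186 0.1609 0.1172] yaw 36.74 tilt [-0.05  0.11] F [-0.73  0.45  0.58] M [0.124 0.009 0.064] w 0.225 q [ 0.237 -0.054  1.58   0.002  1.617  1.167]
```

```bash
python3 -m jog '[[0,0.1,0,0,0,2],[0,0.2,0,0,0,4],[0,0.3,0,0,0,6],[0,0.3,0,0,0,8],[0,0.3,0,0,0,8]]' 255; python3 -c "
from h import *
stat()"
```

```text
t: 9.05
ee_pos: [0.5188, 0.1606, 0.1172]
eef_rot: [-0.001, 0.969, 0.248, -0.0]
wrist_force: [-1.4, -1.1, 1.7]
width: 0.224
t 9.05 p [0.5188 0.1606 0.1172] yaw 28.77 tilt [-0.05  0.1 ] F [-1.37 -1.13  1.74] M [-0.104  0.124  0.062] w 0.224 q [ 0.236 -0.054  1.579  0.002  1.617  1.305]
```

```bash
python3 -c "
from h import *
cv2.imwrite('pics/g.png',read_camera('side')[:,:,::-1])
s=cv2.imread('pics/g.png');crop('',s,(262,160),50,50,12,'pics/g1.png')"
```

```text
(no output)
```

View pics/g1.png

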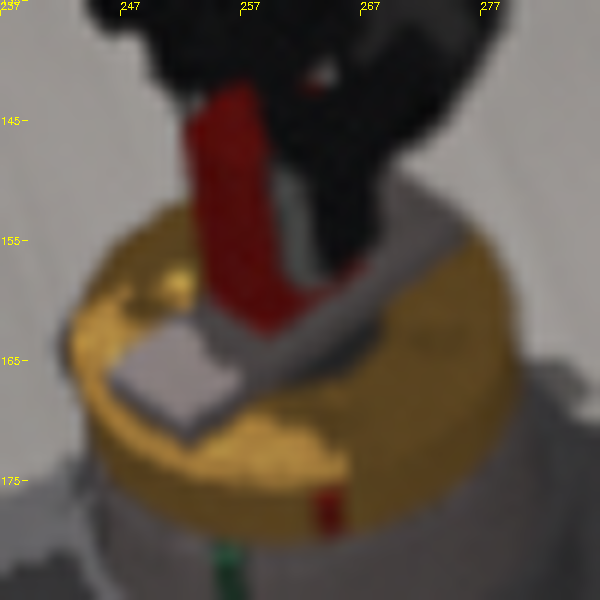

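The red mark has moved from x≈268.5 to x≈264, with green at 255.7, so the ring is turning.

```bash
python3 -m jog '[[0,0.1,0,0,0,2],[0,0.2,0,0,0,4],[0,0.3,0,0,0,6],[0,0.3,0,0,0,8],[0,0.3,0,0,0,8]]' 255; python3 -c "
from h import *
stat()"
```

```text
t: 9.6
ee_pos: [0.519, 0.1603, 0.1172]
eef_rot: [-0.001, 0.983, 0.181, -0.0]
wrist_force: [-0.9, -0.6, 1.8]
width: 0.23
t 9.60 p [0.519  0.1603 0.1172] yaw 20.86 tilt [-0.05  0.1 ] F [-0.85 -0.61  1.77] M [-0.101  0.118  0.057] w 0.230 q [ 0.236 -0.054  1.579  0.002  1.617  1.443]
```

```bash
python3 -m jog '[[0,0.1,0,0,0,2],[0,0.2,0,0,0,4],[0,0.3,0,0,0,6],[0,0.3,0,0,0,8],[0,0.3,0,0,0,8]]' 255; python3 -c "
from h import *
stat()
cv2.imwrite('pics/h.png',read_camera('side')[:,:,::-1])
s=cv2.imread('pics/h.png');crop('',s,(262,160),50,50,12,'pics/h1.png')"
```

```text
t: 10.1
ee_pos: [0.5191, 0.16, 0.1172]
eef_rot: [-0.001, 0.994, 0.113, -0.0]
wrist_force: [-1.7, -0.9, 1.3]
width: 0.225
t 10.10 p [0.5191 0.16   0.1172] yaw 12.93 tilt [-0.05  0.09] F [-1.68 -0.89  1.34] M [-0.094  0.178  0.078] w 0.225 q [ 0.235 -0.054  1.579  0.002  1.617  1.58 ]
```

View pics/h1.png

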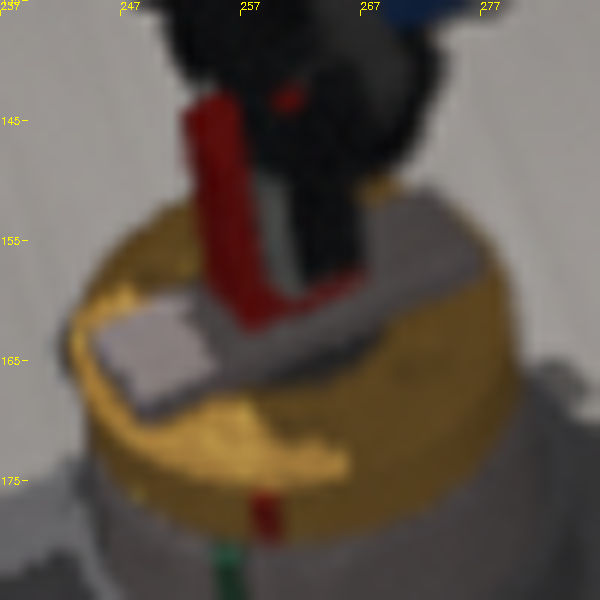

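```bash
python3 -m jog '[[0,0.1,0,0,0,2],[0,0.2,0,0,0,4],[0,0.3,0,0,0,6],[0,0.3,0,0,0,6]]' 255; python3 -c "
from h import *
stat()"
```

```text
t: 10.55
ee_pos: [0.5191, 0.1597, 0.1172]
eef_rot: [-0.001, 0.998, 0.061, -0.0]
wrist_force: [-2.5, -1.3, 2.2]
width: 0.228
t 10.55 p [0.5191 0.1597 0.1172] yaw 7.03 tilt [-0.05  0.1 ] F [-2.45 -1.27  2.17] M [-0.056  0.143  0.159] w 0.228 q [ 0.235 -0.054  1.579  0.002  1.617  1.683]
```

```bash
python3 -m jog '[[0,0,0,0,0,1],[0,0.1,0,0,0,2],[0,0.1,0,0,0,3]]' 255; python3 -c "
from h import *
stat()"
```

```text
t: 10.85
ee_pos: [0.5191, 0.1596, 0.1172]
eef_rot: [-0.001, 0.999, 0.035, -0.0]
wrist_force: [-2.1, -0.5, 2.5]
width: 0.225
t 10.85 p [0.5191 0.1596 0.1172] yaw 3.99 tilt [-0.05  0.1 ] F [-2.08 -0.53  2.46] M [-0.163  0.106  0.418] w 0.225 q [ 0.235 -0.054  1.579  0.002  1.617  1.736]
```

```bash
python3 -m jog '[[0,0,0,0,0,1],[0,0,0,0,0,1.5],[0,0,0,0,0,1.5]]' 255; python3 -c "
from h import *
stat()
cv2.imwrite('pics/i.png',read_camera('side')[:,:,::-1])
s=cv2.imread('pics/i.png');crop('',s,(262,160),50,50,12,'pics/i1.png')"
```

```text
t: 11.15
ee_pos: [0.5192, 0.1595, 0.1172]
eef_rot: [-0.001, 1.0, 0.021, -0.0]
wrist_force: [-1.7, -1.3, 2.2]
width: 0.224
t 11.15 p [0.5192 0.1595 0.1172] yaw 2.46 tilt [-0.05  0.09] F [-1.72 -1.33  2.25] M [-0.169  0.158  0.209] w 0.224 q [ 0.234 -0.054  1.579  0.002  1.617  1.762]
```

View pics/i1.png

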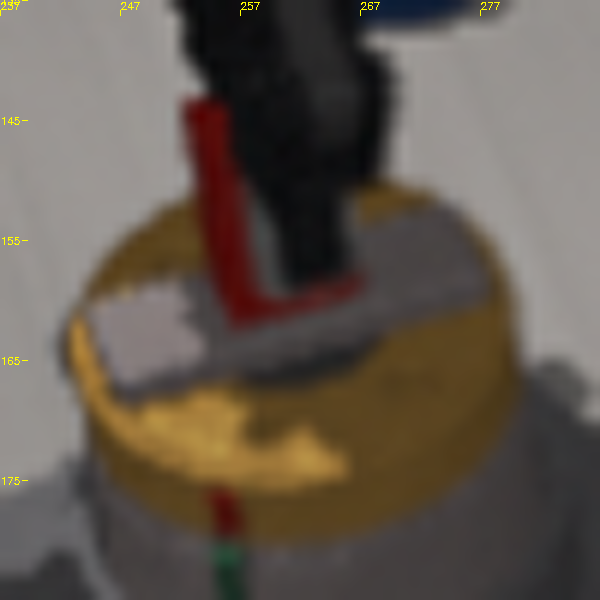

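The marks nearly meet (red at x≈255.5, green at 255.7). I'll feel for the stop.

```bash
for k in 1; do python3 -m jog '[[0,0,0,0,0,0.5],[0,0,0,0,0,1],[0,0,0,0,0,1.5]]' 255 >/dev/null; python3 -c "
from h import *
stat()"; done
```

```text
t 11.50 p [0.5191 0.1595 0.1172] yaw 0.94 tilt [-0.05  0.08] F [-1.36 -0.58  1.72] M [-0.229  0.14   0.315] w 0.227 q [ 0.234 -0.054  1.579  0.002  1.617  1.789]
```

```bash
python3 -m jog '[[0,0,0,0,0,0.5],[0,0,0,0,0,1],[0,0,0,0,0,1.5]]' 255 >/dev/null; python3 -c "
from h import *
stat()"
```

```text
t 11.80 p [0.5192 0.1595 0.1172] yaw -0.52 tilt [-0.04  0.07] F [-1.82 -1.45  2.06] M [-0.346  0.057  1.631] w 0.228 q [ 2.350e-01 -5.400e-02  1.579e+00  1.000e-03  1.617e+00  1.815e+00]
```

Torque jumped to 1.6 N·m at the stop. I'll back off inside the play to unload and then look.

```bash
python3 -m jog '[[0,0,0,0,0,-1],[0,0,0,0,0,-2],[0,0,0,0,0,-2.5]]' 255 >/dev/null; python3 -c "
from h import *
stat()
cv2.imwrite('pics/j.png',read_camera('side')[:,:,::-1])
s=cv2.imread('pics/j.png');crop('',s,(262,160),50,50,12,'pics/j1.png')"
```

```text
t 12.10 p [0.5193 0.1593 0.1172] yaw 1.96 tilt [-0.03  0.07] F [-0.77 -1.83  1.47] M [-0.305  0.04  -0.021] w 0.233 q [ 2.340e-01 -5.400e-02  1.579e+00  1.000e-03  1.617e+00  1.771e+00]
```

View pics/j1.png

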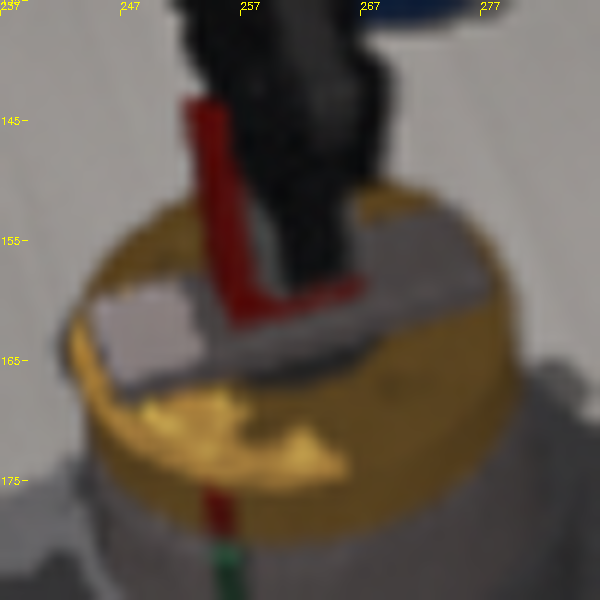

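Red meets green at x≈255 and the torque is back to about 0. I'll lift out.

```bash
python3 -m jog '[[0,0,-2,0,0,0],[0,0,-5,0,0,0],[0,0,-9,0,0,0],[0,0,-13,0,0,0],[0,0,-20,0,0,0],[0,0,-30,0,0,0],[0,0,-40,0,0,0],[0,0,-40,0,0,0]]' 255; python3 -c "
from h import *
stat();rel((.4917,-.1729,.125),8.2)
cv2.imwrite('pics/k.png',read_camera('side')[:,:,::-1])
s=cv2.imread('pics/k.png');crop('',s,(262,150),70,70,9,'pics/k1.png')"
```

```text
t: 12.95
ee_pos: [0.5203, 0.1595, 0.16]
eef_rot: [-0.001, 1.0, 0.017, 0.002]
wrist_force: [0.8, 0.3, -2.1]
width: 0.225
t 12.95 p [0.5203 0.1595 0.16  ] yaw 1.98 tilt [0.2  0.12] F [ 0.79  0.28 -2.13] M [-0.009 -0.032  0.008] w 0.225 q [ 2.340e-01 -6.500e-02  1.514e+00  1.000e-03  1.689e+00  1.771e+00]
t 12.95 row [-40.2 331.3  34.2] [-0.1  -0.21 -6.22]
```

View pics/k1.png

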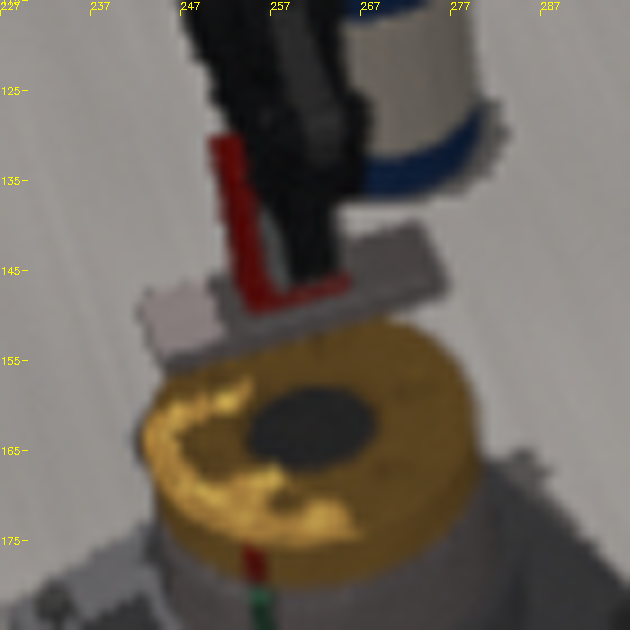

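```bash
python3 -m jog '[[-5,41,0,0,-0.2,-1],[-10,83,5,0,-0.2,-2],[-15,125,10,0,-0.2,-3],[-25,200,20,0,-0.2,-4],[-40.2,331,34,0,-0.2,-6.2],[-40.2,331,34,0,-0.2,-6.2],[-40.2,331,34,0,-0.2,-6.2],[-40.2,331,34,0,-0.2,-6.2]]' 255; python3 -c "
from h import *
stat();rel((.4917,-.1729,.10),8.3)"
```

```text
t: 13.8
ee_pos: [0.4897, -0.1773, 0.1227]
eef_rot: [-0.0, 0.998, 0.069, -0.002]
wrist_force: [-0.3, 0.9, -1.3]
width: 0.226
t 13.80 p [ 0.4897 -0.1773  0.1227] yaw 7.86 tilt [-0.22  0.01] F [-0.33  0.87 -1.33] M [ 0.054 -0.008 -0.019] w 0.226 q [-4.120e-01 -1.140e-01  1.626e+00 -1.000e-03  1.633e+00  1.022e+00]
t 13.80 row [ 2.7 -4.  22.7] [-0.04  0.22 -0.44]
```

```bash
python3 -m jog '[[2.7,-4,5,0,0.2,-0.4],[2.7,-4,23,0,0.2,-0.4],[2.7,-4,23,0,0.2,-0.4],[2.7,-4,23,0,0.2,-0.4]]' 255; python3 -c "
from h import *
stat();rel((.4917,-.1729,.066),8.3)
cv2.imwrite('pics/l.png',read_camera('side')[:,:,::-1])
s=cv2.imread('pics/l.png');crop('',s,(291,266),90,90,6,'pics/l1.png')"
```

```text
t: 14.2
ee_pos: [0.4917, -0.1714, 0.0993]
eef_rot: [-0.001, 0.997, 0.073, -0.001]
wrist_force: [0.6, -0.2, -2.2]
width: 0.229
t 14.20 p [ 0.4917 -0.1714  0.0993] yaw 8.37 tilt [-0.08  0.09] F [ 0.64 -0.22 -2.16] M [-0.011 -0.012 -0.029] w 0.229 q [-4.010e-01 -1.070e-01  1.661e+00  1.000e-03  1.589e+00  1.023e+00]
t 14.20 row [-0.2  1.6 33.3] [-0.1   0.07  0.07]
```

View pics/l1.png

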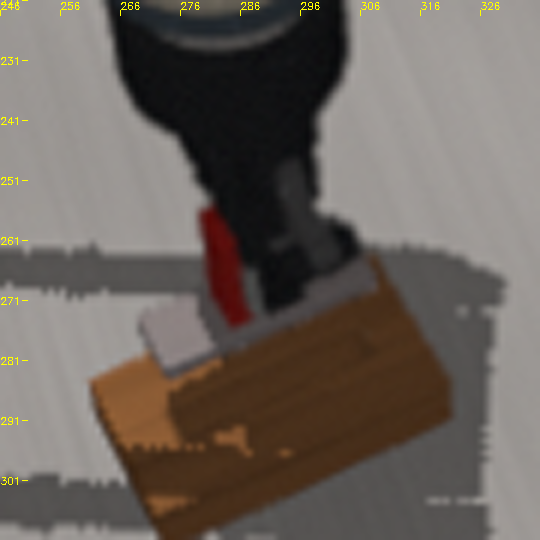

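```bash
python3 -m jog '[[-0.2,1.6,10,0,0,0],[-0.2,1.6,25,0,0,0],[-0.2,1.6,29,0,0,0],[-0.2,1.6,29,0,0,0]]' 255; python3 -c "
from h import *
stat();rel((.4917,-.1729,.06),8.3)"
```

```text
t: 14.65
ee_pos: [0.4912, -0.1729, 0.0693]
eef_rot: [-0.001, 0.997, 0.073, -0.001]
wrist_force: [-0.6, 0.1, -2.2]
width: 0.224
t 14.65 p [ 0.4912 -0.1729  0.0693] yaw 8.37 tilt [-0.17  0.12] F [-0.57  0.11 -2.2 ] M [-0.008 -0.02   0.038] w 0.224 q [-4.040e-01 -9.000e-02  1.699e+00  1.000e-03  1.536e+00  1.020e+00]
t 14.65 row [0.5 0.1 9.3] [-0.14  0.15  0.07]
```

```bash
python3 -m jog '[[0.5,0,2,0,0,0],[0.5,0,4,0,0,0],[0.5,0,6,0,0,0],[0.5,0,8,0,0,0],[0.5,0,8,0,0,0]]' 255; python3 -c "
from h import *
stat();rel((.4917,-.1729,.0525),8.3)"
```

```text
t: 15.15
ee_pos: [0.4916, -0.1727, 0.061]
eef_rot: [-0.001, 0.997, 0.073, -0.001]
wrist_force: [-0.5, 0.6, -2.4]
width: 0.225
t 15.15 p [ 0.4916 -0.1727  0.061 ] yaw 8.37 tilt [-0.18  0.12] F [-0.54  0.64 -2.45] M [-0.011 -0.015 -0.041] w 0.225 q [-4.040e-01 -8.400e-02  1.709e+00  1.000e-03  1.521e+00  1.021e+00]
t 15.15 row [0.1 0.2 8.5] [-0.15  0.16  0.07]
```

```bash
python3 -m jog '[[0,0,1.5,0,0,0],[0,0,3,0,0,0],[0,0,4,0,0,0],[0,0,4,0,0,0]]' 255; python3 -c "
from h import *
stat()"; python3 -m jog '[[0,0,1.5,0,0,0],[0,0,3,0,0,0],[0,0,3,0,0,0]]' 255; python3 -c "
from h import *
stat()"
```

```text
t: 15.55
ee_pos: [0.4914, -0.1727, 0.0568]
eef_rot: [-0.001, 0.997, 0.073, -0.002]
wrist_force: [0.5, 0.7, -1.4]
width: 0.223
t 15.55 p [ 0.4914 -0.1727  0.0568] yaw 8.37 tilt [-0.2   0.14] F [ 0.45  0.71 -1.37] M [ 0.026 -0.025  0.006] w 0.223 q [-4.040e-01 -8.100e-02  1.714e+00  1.000e-03  1.513e+00  1.021e+00]
t: 15.85
ee_pos: [0.4913, -0.1726, 0.0535]
eef_rot: [-0.001, 0.997, 0.073, -0.002]
wrist_force: [-0.1, 0.4, -1.6]
width: 0.228
t 15.85 p [ 0.4913 -0.1726  0.0535] yaw 8.37 tilt [-0.23  0.14] F [-0.06  0.4  -1.6 ] M [ 0.011 -0.002  0.004] w 0.228 q [-4.040e-01 -7.900e-02  1.718e+00  1.000e-03  1.508e+00  1.021e+00]
```

```bash
python3 -m jog '[[0,0,0.5,0,0,0],[0,0,1,0,0,0],[0,0,1,0,0,0]]' 255; python3 -c "
from h import *
stat()"; python3 -m jog '[[0,0,0.5,0,0,0],[0,0,1,0,0,0],[0,0,1,0,0,0]]' 255; python3 -c "
from h import *
stat()
cv2.imwrite('pics/m.png',read_camera('side')[:,:,::-1])
s=cv2.imread('pics/m.png');crop('',s,(291,276),70,70,8,'pics/m1.png')"
```

```text
t: 16.15
ee_pos: [0.4913, -0.1726, 0.0525]
eef_rot: [-0.001, 0.997, 0.073, -0.002]
wrist_force: [1.1, 0.1, -2.2]
width: 0.224
t 16.15 p [ 0.4913 -0.1726  0.0525] yaw 8.37 tilt [-0.23  0.14] F [ 1.11  0.06 -2.19] M [-0.057 -0.067  0.005] w 0.224 q [-4.040e-01 -7.900e-02  1.719e+00  1.000e-03  1.506e+00  1.021e+00]
t: 16.45
ee_pos: [0.4914, -0.1727, 0.0523]
eef_rot: [-0.001, 0.997, 0.073, -0.002]
wrist_force: [-3.2, 0.7, 4.0]
width: 0.226
t 16.45 p [ 0.4914 -0.1727  0.0523] yaw 8.37 tilt [-0.2   0.13] F [-3.16  0.66  4.01] M [0.216 0.441 0.022] w 0.226 q [-4.040e-01 -7.900e-02  1.719e+00  1.000e-03  1.505e+00  1.021e+00]
```

View pics/m1.png

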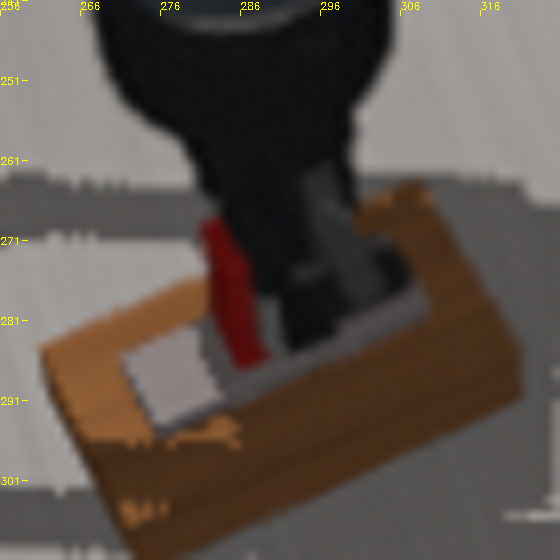

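The spanner is seated at the same height it was picked up from. I'll release it.

```bash
python3 -m jog '[[0,0,0,0,0,0],[0,0,0,0,0,0],[0,0,0,0,0,0],[0,0,0,0,0,0],[0,0,0,0,0,0],[0,0,0,0,0,0],[0,0,0,0,0,0]]' 0 ; python3 -m jog '[[0,0,-10,0,0,0],[0,0,-40,0,0,0],[0,0,-90,0,0,0],[0,0,-130,0,0,0],[0,0,-150,0,0,0],[0,0,-150,0,0,0],[0,0,-150,0,0,0]]' 0;  python3 -m jog '[[-60,90,-150,0,0,0],[-60,90,-150,0,0,0],[-60,90,-150,0,0,0],[-60,90,-150,0,0,0],[-60,90,-150,0,0,0],[-60,90,-150,0,0,0],[-60,90,-150,0,0,0]]' 0; python3 -c "
from h import *
stat()
cv2.imwrite('pics/n.png',read_camera('side')[:,:,::-1])
cv2.imwrite('pics/nt.png',read_camera('top')[:,:,::-1])
s=cv2.imread('pics/n.png');a=cv2.imread('pics/nt.png')
crop('',s,(291,286),70,60,9,'pics/n1.png')
crop('',s,(260,175),60,60,9,'pics/n2.png')"
```

```text
t: 17.2
ee_pos: [0.4914, -0.1727, 0.0522]
eef_rot: [-0.001, 0.997, 0.073, -0.002]
wrist_force: [-0.5, -0.0, 0.2]
width: 0.999
t: 17.9
ee_pos: [0.492, -0.1731, 0.2025]
eef_rot: [-0.001, 0.997, 0.073, -0.001]
wrist_force: [-1.1, -0.1, -0.2]
width: 1.0
t: 18.6
ee_pos: [0.4462, -0.2705, 0.3496]
eef_rot: [-0.003, 0.997, 0.073, -0.003]
wrist_force: [-0.0, -0.1, -0.2]
width: 0.999
t 18.60 p [ 0.4462 -0.2705  0.3496] yaw 8.40 tilt [-0.36  0.27] F [-0.01 -0.07 -0.17] M [-0.007 -0.009  0.061] w 0.999 q [-0.61  -0.054  1.165  0.     2.038  0.814]
```

View pics/n1.png

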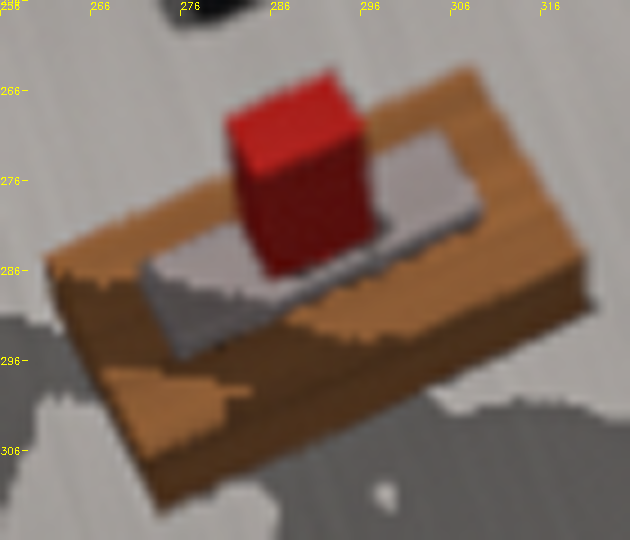

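View pics/n2.png

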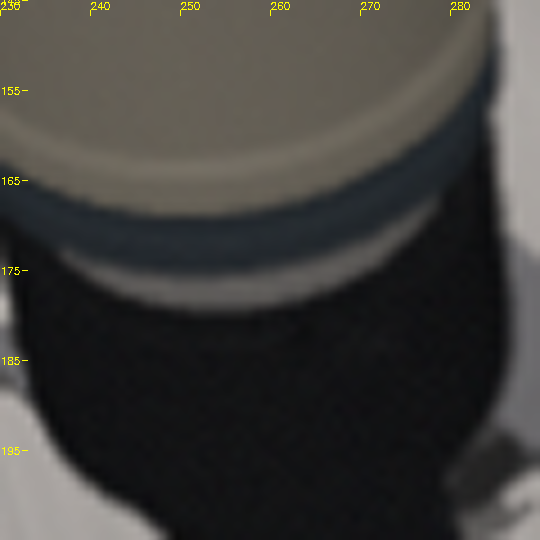

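View pics/nt.png

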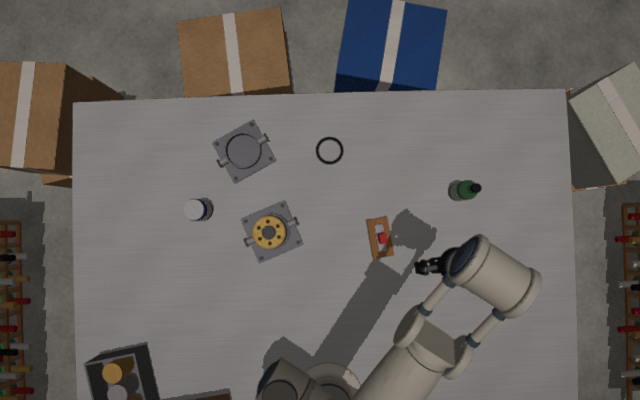

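```bash
python3 -m jog '[[-40,150,0,0,0,0],[-40,150,0,0,0,0],[-40,150,0,0,0,0],[-40,150,0,0,0,0],[-40,150,0,0,0,0]]' 0; python3 -c "
from h import *
stat()
cv2.imwrite('pics/o.png',read_camera('side')[:,:,::-1])
s=cv2.imread('pics/o.png')
crop('',s,(262,165),60,60,12,'pics/o2.png')"
```

```text
t: 19.2
ee_pos: [0.4285, -0.4252, 0.3469]
eef_rot: [-0.004, 0.997, 0.073, -0.004]
wrist_force: [-0.1, 0.0, 0.5]
width: 0.998
t 19.20 p [ 0.4285 -0.4252  0.3469] yaw 8.36 tilt [-0.5   0.44] F [-0.11  0.03  0.5 ] M [-0.039  0.02  -0.024] w 0.998 q [-8.370e-01  1.720e-01  9.350e-01 -1.000e-03  2.046e+00  5.870e-01]
```

View pics/o2.png

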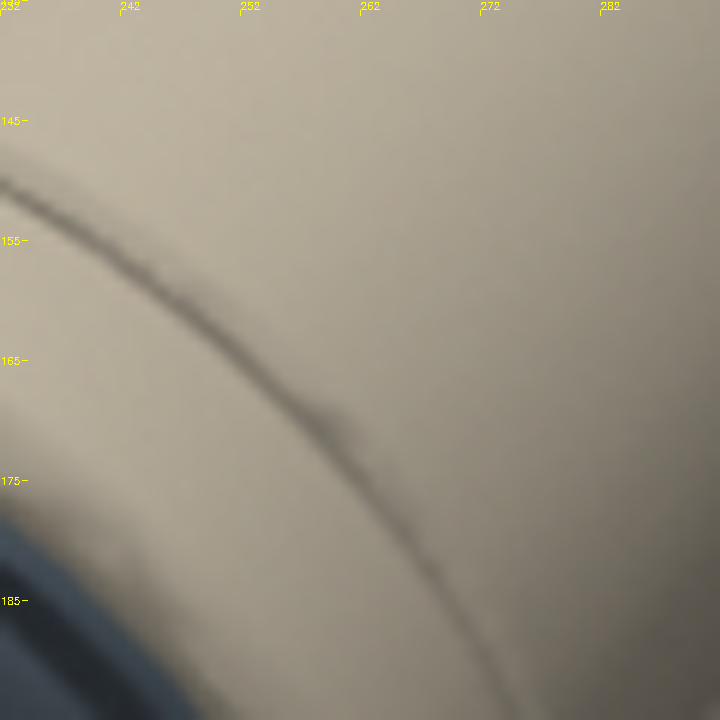

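```bash
python3 -c "
from h import *
rel((.37,-.05,.35),8.36)"; python3 -m jog '[[0,-370,0,0,0,0],[0,-370,0,0,0,0],[0,-370,0,0,0,0],[0,-370,0,0,0,0],[0,-370,0,0,0,0],[0,-370,0,0,0,0],[0,-370,0,0,0,0],[0,-370,0,0,0,0]]' 0; python3 -c "
from h import *
stat()
cv2.imwrite('pics/p.png',read_camera('side')[:,:,::-1])
s=cv2.imread('pics/p.png')
crop('',s,(262,165),60,60,9,'pics/p2.png')"
```

```text
t 19.25 row [  -3.3 -378.7    1. ] [-0.43  0.36  0.08]
t: 20.05
ee_pos: [0.3728, -0.0534, 0.3524]
eef_rot: [-0.003, 0.997, 0.077, -0.001]
wrist_force: [0.3, -0.3, -0.3]
width: 1.004
t 20.05 p [ 0.3728 -0.0534  0.3524] yaw 8.80 tilt [-0.19  0.39] F [ 0.27 -0.29 -0.32] M [-0.011 -0.02   0.002] w 1.004 q [-0.238 -0.429  1.473  0.007  2.102  1.183]
```

View pics/p.png

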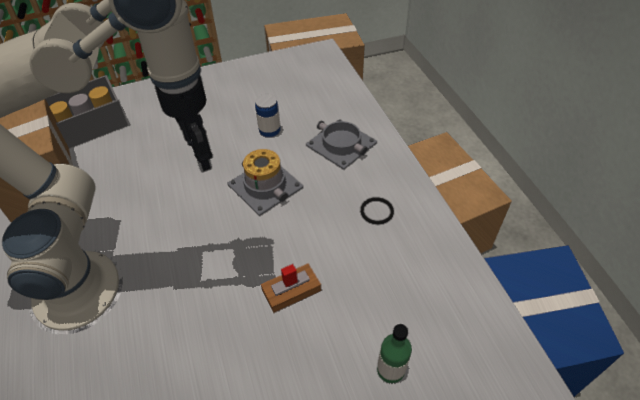

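View pics/p2.png

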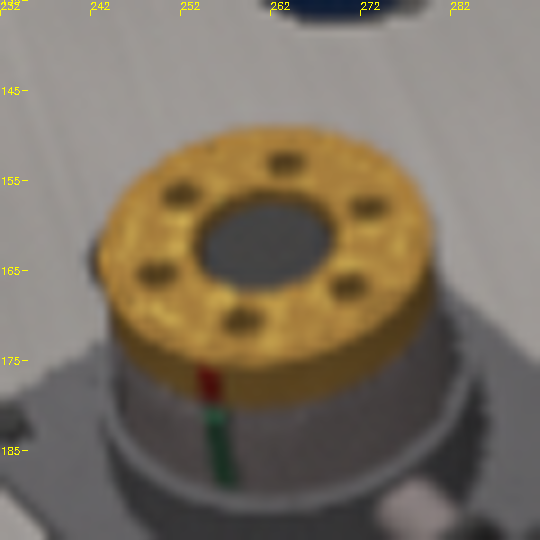

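The red mark (255,177) runs straight into the green one (256,184). The spanner stands in its rest as at the start, and the bottle, can and seal have not moved. I'll hand it in.

```bash
python3 -m jog '[[0,0,0,0,0,0],[0,0,0,0,0,0]]' 0 >/dev/null; python3 -c "
from h import *
stat();print(finish_job())"
```

```text
t 20.30 p [ 0.3723 -0.0515  0.3534] yaw 9.00 tilt [-0.06  0.41] F [ 0.27 -0.17  0.31] M [0.015 0.025 0.005] w 1.001 q [-0.234 -0.432  1.473  0.008  2.103  1.183]
the job is handed in; nothing more can be done
None
```

The job is done and handed in at about 20 s: the ring is at its closed stop and the spanner is back in its rest, released.

- **Seating:** I lined the pins up with two opposite holes from the camera images and lowered the spanner. It met no force until the bar touched the ring, at the height expected for pins fully home, with about 7 N of press.
- **Turning:** I turned clockwise in small steps until the wrist torque rose from about 0.3 to 1.6 N·m at the stop. I then backed off 2.5° within the pin play before lifting out.
- **Return:** The spanner went into its slot at the same height it was picked up from, with about 6 N of press, and I opened the gripper and moved clear.

In the last pictures the red mark runs into the green one, and the spanner looks the same as at the start. The bottle, can and seal have not moved, and the robot is touching nothing. No check failed. The two cameras differed by about 2 mm, so I averaged them for the grasp. For lining up the pins I compared the spanner and the ring mainly within the side view.

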